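# Sort gas filters, release the safety catch, hold the purge lever

## Robot

A 7-joint arm with a two-finger parallel gripper is mounted at the origin on the work surface. World frame = base frame: x ahead of the robot, y to its left, z up, the work surface at z = 0. Lengths are in m, angles in rad, forces in N, time in s.
With the tool pointing down it reaches from about 0.4 to 0.85 m from the base axis. Payload 4.5 kg.
Tool frame: the origin (TCP) lies midway between the tips of the shut fingers; the grasp point (between the pads) lies 19 mm behind it; z points along the fingers, y is the line along which they close (so a half turn about z gives the same grasp; the last joint's range is limited). The gripper opens to 88 mm and grips with 3 to 60 N. Pads are 18 mm wide; open, the fingers measure 123 mm over their backs; the gripper's body (75 mm by 187 mm) begins 45 mm behind the grasp point.
Start: joints at [1.287, 0.689, -0.195, 1.565, 0.157, 0.902, -0.215], TCP at [0.195, -0.594, 0.239] pointing down, gripper open.
Joint ranges: [-3.01, 3.01], [-0.46, 2.08], [-1.47, 1.51], [0.13, 2.56], [-1, 4.14], [0.04, 2.09], [-2.66, 2.66]. Speed limits (rad/s): [2.57, 2.57, 3.14, 3.14, 3.14, 3.14, 3.14].

## Interface

Orientations are given as a unit quaternion [x, y, z, w].
In Python, from plant import r, eyes, finish_job gives the robot as it stands. The module is installed in compiled form; this text tells all that it offers.
- The arm moves only by the tool move_arm, never from a script. Its argument "motion" is a list of rows, each a list of 7 numbers: the shift along the tool's x, y, z in mm, then the turn, a rotation vector about the tool's x, y, z in degrees, then the closure, from 0 (fully open) to 1 (shut). A call has 1 to 5 rows; each row is the pose to reach, as a shift and turn from the pose commanded when the call began, along the tool's axes at that moment; what a row does not reach only later rows make up. A row lasts 1/8 s, in which the tool goes at most 62.5 mm and 10.7 degrees, less where a joint would pass 70% of its speed; a pose out of reach is approached as far as the arm can. A call with a gripper value outside its range is refused whole. The fingers move at their own pace and stop on an object; "newtons" is the grip in N (left out, the last holds). Time passes only in rows, so rows that repeat a pose let the fingers close. It gives the time, the measured TCP pose, the force, the opening and the grip force at its end, in the units of the state.
- r.get_state(): the state, without advancing time (a new reading comes with each control period).
- eyes.snapshot(name): name is "scene" or "top" or "wrist"; returns a dict with "frame" (420x560x3 uint8, red, green, blue), "z_map" (420x560 float32, m along the optical axis (not along the pixel's ray), 0 where there is no reading), "intrinsics" (3x3 intrinsics, pixels), "world_to_cam" (4x4, takes a point from world to camera coordinates). Camera axes: x right, y down, z forward; pixel columns grow to the right and rows downward; lengths in m; the calibration is good to about 2 mm. The wrist camera is an equidistant fisheye: a pixel r from the principal point sees the ray r / f radians off the axis. A picture is of the moment at which its call begins.
- finish_job(): hands the job in; it is judged then, once.
The state is a dict: "clock": time; "q": joint angles; "qd": joint speeds; "joint_torque": joint torques, N m; "tool_pos": TCP position; "eef_rot": TCP orientation; "contact_force": force on the tool from outside, world axes, zero at the start; "moment": the same for the moment, N m; "opening": opening from 0.0 (shut) to 1.0 (fully open); "finger_force": force on a finger pad.
Only numpy, scipy, OpenCV 4.12 (cv2) and the standard library are available. Lean on these libraries where they do the work, as an engineer would, in place of code of your own. Each camera call takes 0.05 s, during which the arm holds its last target. There are 200 camera calls.

## Task

Get the gas line ready: stand the green-capped gas filter in the green seat and the red-capped one in the red seat, fully down, upright and let go. After that flip the purge station's red safety catch fully outwards, away from the lever, and only then pull the yellow lever bar all the way towards the robot against its spring. Finish while still holding the lever there with the gripper; do not shift or tip the spanner, the jar or the orange leak meter.

Things in the scene. Friction and masses are not known exactly. Their poses are not given: they have to be found in the camera images.
- filter_green_mid (a point): Good filter: loose upright white cylinder 40 mm in diameter, 70 mm tall, with a green band near its top and a green cap on it, 34 mm in diameter, 10 mm tall (80 mm in all); 0.10 to 0.20 kg; stands on the table at the start. The point is on its axis, 40 mm above its foot; z along the axis. Grip the white body, e.g. 55 mm above its foot.
- filter_red_mid (a point): Rejected filter: loose upright white cylinder 40 mm in diameter, 70 mm tall, with a red band near its top and a red cap on it, 34 mm in diameter, 10 mm tall (80 mm in all); 0.10 to 0.20 kg; stands on the table at the start. The point is on its axis, 40 mm above its foot; z along the axis. Grip the white body, e.g. 55 mm above its foot.
- pass_seat_mouth (a point): Green (pass) seat: fixed square block 70 x 70 x 35 mm on a 76 mm wide, 6 mm high foot plate, with one round upright blind hole, 46 mm wide, mouth chamfered, 25 mm deep (its floor is 10 mm above the table). The point is the centre of the hole's mouth, 35 mm above the table; z up. Takes the green-capped filter.
- reject_seat_mouth (a point): Red (reject) seat: fixed square block 70 x 70 x 35 mm on a 76 mm wide, 6 mm high foot plate, with one round upright blind hole, 46 mm wide, mouth chamfered, 25 mm deep (its floor is 10 mm above the table). The point is the centre of the hole's mouth, 35 mm above the table; z up. Takes the red-capped filter.
- station: Purge station: fixed white box with a blue top, 164 x 174 x 60 mm, carrying the lever and the catch. Origin: centre of its underside, on the table; x points away from the robot (yaw up to 0.3 rad either way), y to its left, z up. Lever axis: along station y through station (0, 0, 70 mm). Catch pivot axis: along station x through station (-50, -60, 70 mm).
- lever_bar (a point): Centre of the round yellow lever bar: along station y, 14 mm thick, 110 mm clear between two 10 mm arms, nothing under it down to the box. It lies 130 mm from the lever axis: at joint value q, station x = 130 mm * sin(0.40 - q), y = 0, z = 70 mm + 130 mm * cos(0.40 - q). Pinch it from above, fingers closing along station x (it may turn between them), or hook it from behind.
- purge_lever (a joint): Lever angle in rad: 0 at rest (leaning 0.40 rad away from the robot), 0.85 all the way pulled towards the robot (station -x), at a hard stop. A spring always returns it: about 4 N at the bar at the start of the pull, 10 N at its end.
- catch_pad (a point): Point on the inner face (towards station +y) of the catch's red paddle (36 mm wide along station x, 8 mm thick, reaching 70 mm from its pivot), 45 mm from the pivot. Push here towards station -y to flip it; there is free space on this side. A 10 mm prop bar reaches 43 mm back from the paddle, in front of the lever's -y arm: forcing the lever past it is a fault.
- catch (a joint): Catch angle in rad: 0 upright, guarding the lever (starts between 0 and 0.12), grows as it flips outwards to station -y and down; 1.5 lying flat outwards at a stop. It stays where it is left; takes about 2 to 3 N at the paddle.
- spanner: Bystander: steel spanner 140 mm long lying on the table; origin under its middle. Leave alone.
- vial_jar: Bystander: amber glass jar, 48 mm in diameter, 75 mm tall; origin under its foot. Leave alone.
- leak_meter: Bystander: orange hand-held leak meter, 55 x 120 x 28 mm, lying flat; origin under its centre. Leave alone.
Things that resemble listed ones, but are neither listed nor needed, are in the scene too. Of the things that look like the station, the larger one is meant.

How it is judged:
On the way, in this order (a step that is already met when the one before it is completed fails the run):
1. both filters stand fully down in the seats of their colour, let go (horizontal distance between filter_green_mid and pass_seat_mouth below 0.008 m and z of filter_green_mid in the frame of pass_seat_mouth below 0.019 m and angle between each of filter_green_mid, filter_red_mid's own z axis and vertical below 0.1 rad and contact force between the fingers and filter_green below 0.1 N and horizontal distance between filter_red_mid and reject_seat_mouth below 0.008 m and z of filter_red_mid in the frame of reject_seat_mouth below 0.019 m and contact force between the fingers and filter_red below 0.1 N and value of joint catch below 0.5 rad), for 0.2 s.
2. the safety catch is flipped fully outwards, the lever still at rest (value of joint catch above 1.1 rad and value of joint purge_lever below 0.1 rad), for 0.1 s.
3. the lever is pulled all the way and held by the gripper (value of joint purge_lever above 0.7 rad and contact force between the fingers and purge_lever above 2 N), for 0.3 s.
At the end, for the whole second after the job is handed in: The fingers hold the lever (more than 2 N on it) at 0.70 rad or more of its 0.85 rad; the catch lies flipped beyond 1.1 rad of 1.5; each filter stands in the seat of its colour, axis within 8 mm of the hole's, within 4 mm of fully down, tilted less than 0.1 rad, not touched and at rest (all of step 3 and horizontal distance between filter_green_mid and pass_seat_mouth below 0.008 m and z of filter_green_mid in the frame of pass_seat_mouth below 0.019 m and angle between each of filter_green_mid, filter_red_mid's own z axis and vertical below 0.1 rad and contact force between the fingers and filter_green below 0.1 N and horizontal distance between filter_red_mid and reject_seat_mouth below 0.008 m and z of filter_red_mid in the frame of reject_seat_mouth below 0.019 m and contact force between the fingers and filter_red below 0.1 N and value of joint catch above 1.1 rad and linear speed of each of filter_green, filter_red below 0.02 m/s); the arm keeps its last pose, push and grip.
It fails at once if the lever is pulled before the catch is flipped outwards (value of joint purge_lever above 0.15 rad and value of joint catch below 1 rad).
It fails at once if the spanner is shifted by over 30 mm or tipped (distance of spanner from where it was at the start of the episode above 0.03 m or angle between spanner's own z axis and vertical above 0.5 rad).
It fails at once if the vial jar is shifted by over 30 mm or tipped (distance of vial_jar from where it was at the start of the episode above 0.03 m or angle between vial_jar's own z axis and vertical above 0.5 rad).
It fails at once if the leak meter is shifted by over 30 mm or tipped (distance of leak_meter from where it was at the start of the episode above 0.03 m or angle between leak_meter's own z axis and vertical above 0.5 rad).
It also fails if it takes over 72 s, if anything falls off the work surface, if the arm or the gripper's body presses on something with over 40 N, if the wrist force passes 120 N, or if a joint passes its speed limit or range.

## Working session

There is one attempt and no reset: what is moved stays moved. The work goes in short steps, Python scripts to look and compute and a tool call to move; the robot and the scene stay as the last step left them, time stands still between calls to the robot, and variables do not carry over. Pictures are saved under pics/ and viewed, at most 10 in all, crops included, and the job is handed in when it is done.

Besides the shell and the picture viewer there is one more tool, called in YAML: its name, and indented under it one key for each argument. move_arm: Moves the arm, as the interface text tells. Its arguments: {"type":"object","properties":{"motion":{"type":"array","items":{"type":"array","items":{"type":"number"}}},"newtons":{"type":"number"}},"required":["motion"]}

```bash
mkdir -p pics; python3 - <<'E'
from plant import r, eyes
import cv2, numpy as np
print(r.get_state())
ims=[]
for n in ("scene","top"):
    s=eyes.snapshot(n); np.savez(n+".npz",**s); print(n,s["intrinsics"],s["world_to_cam"]); ims.append(s["frame"][:,:,::-1])
cv2.imwrite("pics/a.png",ims[0]);cv2.imwrite("pics/b.png",ims[1])
E
```

```text
{'clock': 0.0, 'q': array([ 1.28681001,  0.68997295, -0.19453794,  1.56634674,  0.15731942,
        0.90246635, -0.21508309]), 'qd': array([ 1.67939967e-03,  1.25694715e-03, -1.75403640e-03,  7.43136008e-04,
        9.93050639e-05,  2.26302605e-03,  1.98835175e-03]), 'joint_torque': array([ 8.70824624e-05, -5.27559650e+01, -1.26709912e+00, -1.53426772e+01,
       -5.27233304e-02,  6.53602474e-03,  1.87804835e-04]), 'tool_pos': array([ 0.19505783, -0.59312565,  0.23791679]), 'eef_rot': array([ 9.87392160e-01,  1.58290600e-01, -2.04785930e-04, -8.75472256e-04]), 'contact_force': array([-0.15467295, -0.492545  ,  0.04809214]), 'moment': array([-0.02686982, -0.00811693,  0.01927781]), 'finger_force': 0.0, 'opening': 1.0013558725537448}
scene [[465.10878095   0.         280.84658374]
 [  0.         465.10878095 209.33839068]
 [  0.           0.           1.        ]] [[-0.74362125  0.66825914  0.02138117  0.41794925]
 [ 0.44838734  0.52216501 -0.72546019 -0.20052172]
 [-0.4959599  -0.52988057 -0.68793194  1.67035176]
 [ 0.          0.          0.          1.        ]]
top [[417.7283948    0.         274.7178465 ]
 [  0.         417.7283948  206.32348902]
 [  0.           0.           1.        ]] [[ 0.01394118 -0.99988798  0.00544681  0.00355898]
 [-0.99424792 -0.01444065 -0.10612514  0.62090924]
 [ 0.1061919  -0.00393597 -0.99433786  1.08912541]
 [ 0.          0.          0.          1.        ]]
```

View pics/a.png

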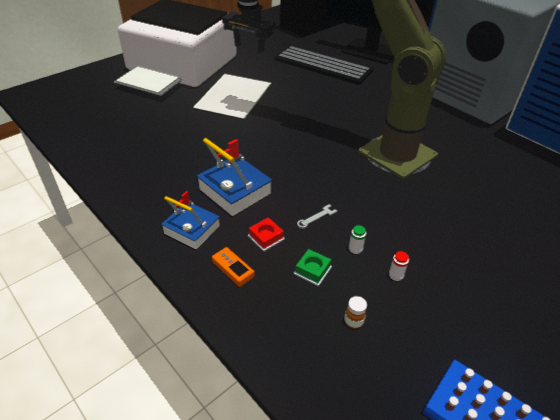

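View pics/b.png

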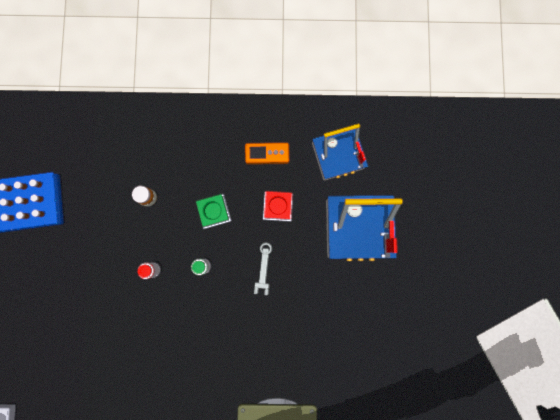

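Scene: red filter at top-view (147,270), green filter (200,267), green seat (213,211), red seat (278,205), large station (362,228), jar (143,195), meter (267,153) and spanner (263,268).

```bash
cat > h.py <<'E'
import numpy as np, cv2
def ray(s,uv,z):
    K,T=s["intrinsics"],s["world_to_cam"]; uv=np.atleast_2d(uv).astype(float)
    d=np.c_[(uv-[K[0,2],K[1,2]])/K[0,0],np.ones(len(uv))]@T[:3,:3]
    c=-T[:3,:3].T@T[:3,3]
    return c+d*((z-c[2])/d[:,2])[:,None]
def cloud(s):
    K,T=s["intrinsics"],s["world_to_cam"]; h,w=s["z_map"].shape
    u,v=np.meshgrid(np.arange(w),np.arange(h)); Z=s["z_map"]
    p=np.stack([(u-K[0,2])/K[0,0]*Z,(v-K[1,2])/K[1,1]*Z,Z],-1)
    return (p-T[:3,3])@T[:3,:3]
def masks(s):
    H=cv2.cvtColor(s["frame"],cv2.COLOR_RGB2HSV).astype(int); h,S,V=H[...,0],H[...,1],H[...,2]
    ok=(S>130)&(V>60)
    return dict(red=ok&((h<6)|(h>172)),green=ok&(h>50)&(h<85),yellow=ok&(h>17)&(h<32),blue=ok&(h>98)&(h<125),orange=ok&(h>=6)&(h<17))
E
python3 - <<'E'
from h import *
for n in("top","scene"):
    s=dict(np.load(n+".npz")); P=cloud(s); M=masks(s)
    for c in M:
        k,l,st,ce=cv2.connectedComponentsWithStats(M[c].astype(np.uint8))
        for i in range(1,k):
            if st[i,4]<40: continue
            q=P[l==i]; q=q[np.isfinite(q).all(1)]
            zt=np.percentile(q[:,2],95); t=q[abs(q[:,2]-zt)<.006]
            if not(-.6<q[:,1].mean()<.5 and .2<q[:,0].mean()<1): continue
            # best rect of top
            v,u=np.nonzero(l==i); 
            rc=cv2.minAreaRect((t[:,:2]*1000).astype(np.float32))
            print(n,c,ce[i].round(1),st[i,4],"zt%.3f"%zt,"mean",t.mean(0).round(4),"rect",np.round(rc[0],1),np.round(rc[1],1),round(rc[2],1), "ray", ray(s,ce[i],zt)[0].round(4))
E
```

```text
top red [360.2 153.3] 100 zt0.099 mean [ 0.749  -0.2107  0.0972] rect [ 748.4 -210.8] [23.9  5.5] 12.8 ray [ 0.7537 -0.2049  0.0986]
top red [277.8 204.4] 690 zt0.037 mean [0.6245 0.0047 0.0345] rect [624.9   4.9] [68.8 70.1] 87.3 ray [0.6258 0.0043 0.0373]
top red [391.4 239.6] 250 zt0.140 mean [ 0.5195 -0.2771  0.1386] rect [ 520.  -277.4] [33.7  9. ] 0.8 ray [ 0.5327 -0.2698  0.1397]
top red [143.5 270.7] 144 zt0.083 mean [0.4475 0.3416 0.0797] rect [446.6 340.8] [30.3 30.9] 0.2 ray [0.4475 0.3409 0.0831]
top green [211.4 209.8] 715 zt0.037 mean [0.6081 0.1815 0.0344] rect [608.  181.7] [69.7 70.3] 17.0 ray [0.6086 0.1814 0.0372]
top green [198.1 266.7] 113 zt0.082 mean [0.4591 0.2045 0.0795] rect [458.9 205.2] [28.4 29.4] 26.1 ray [0.4594 0.204  0.0822]
top yellow [341.9 129.6] 168 zt0.139 mean [ 0.8031 -0.1511  0.1362] rect [ 803.1 -150.5] [ 9.5 91.5] 17.5 ray [ 0.8033 -0.1513  0.1389]
top yellow [373.7 201.4] 347 zt0.198 mean [ 0.6187 -0.2113  0.195 ] rect [ 618.3 -213.3] [ 11.9 129.9] 1.0 ray [ 0.6179 -0.214   0.1979]
top blue [337.6 154.7] 1336 zt0.045 mean [ 0.7625 -0.1561  
[... 1362 characters left out ...]
[ 0.6253 -0.2069  0.1992]
scene yellow [177.1 202.8] 116 zt0.140 mean [ 0.8062 -0.1483  0.1376] rect [ 806.4 -149.6] [12.8 93.2] 16.9 ray [ 0.8079 -0.1488  0.1402]
scene blue [234.2 179.4] 1521 zt0.064 mean [ 0.5771 -0.206   0.0613] rect [ 570.4 -214.3] [165.9 177. ] 0.8 ray [ 0.5781 -0.2013  0.0645]
scene blue [190.6 221.5] 943 zt0.046 mean [ 0.775  -0.1545  0.0432] rect [ 771.6 -160.2] [116.4 125.6] 16.8 ray [ 0.7756 -0.1512  0.0461]
scene orange [232.1 266.1] 767 zt0.031 mean [0.775  0.0355 0.0289] rect [773.7  37. ] [ 54.7 120.4] 0.6 ray [0.7798 0.0472 0.0314]
scene orange [354.4 315.4] 121 zt0.055 mean [0.6591 0.3709 0.052 ] rect [658.6 369.5] [23.  42.5] 27.8 ray [0.6636 0.373  0.0547]
```

move_arm:
  motion:
    - [240, -158, 0, 0, 0, 18.2, 0]
    - [240, -158, 0, 0, 0, 18.2, 0]
    - [240, -158, 0, 0, 0, 18.2, 0]
    - [240, -158, 0, 0, 0, 18.2, 0]
    - [240, -158, 0, 0, 0, 18.2, 0]
  newtons: 20

```text
clock: 0.72
tool_pos: [0.376, -0.3652, 0.2385]
eef_rot: [1.0, 0.002, 0.0, -0.001]
contact_force: [0.7, -0.5, -0.3]
opening: 0.998
finger_force: 0.0
```

move_arm:
  motion:
    - [44, -290, 0, 0, 0, 0, 0]
    - [44, -290, 0, 0, 0, 0, 0]
    - [44, -290, 0, 0, 0, 0, 0]
    - [44, -290, 0, 0, 0, 0, 0]
    - [44, -290, 0, 0, 0, 0, 0]

```text
clock: 1.35
tool_pos: [0.4179, -0.0757, 0.2387]
eef_rot: [1.0, 0.002, -0.0, -0.0]
contact_force: [0.0, -0.7, -0.1]
opening: 0.998
finger_force: 0.0
```

move_arm:
  motion:
    - [42, -282, 40, 0, 0, 0, 0]
    - [42, -282, 40, 0, 0, 0, 0]
    - [42, -282, 40, 0, 0, 0, 0]
    - [42, -282, 40, 0, 0, 0, 0]
    - [42, -282, 40, 0, 0, 0, 0]

```text
clock: 1.98
tool_pos: [0.4594, 0.2072, 0.198]
eef_rot: [1.0, 0.002, -0.0, -0.0]
contact_force: [-0.8, -1.4, 0.4]
opening: 0.999
finger_force: 0.0
```

```bash
python3 - <<'E'
from plant import r, eyes
import cv2,numpy as np
s=eyes.snapshot("wrist"); np.savez("w.npz",**s); st=r.get_state(); print(st["tool_pos"],st["eef_rot"],s["intrinsics"],s["world_to_cam"])
cv2.imwrite("pics/c.png",s["frame"][:,:,::-1])
E
```

```text
[0.4597901  0.21265975 0.19762024] [ 9.99984444e-01  4.86172009e-03  3.21916088e-04 -2.71503340e-03] [[325.1922621    0.         274.32275217]
 [  0.         325.1922621  209.69547393]
 [  0.           0.           1.        ]] [[ 4.63706849e-03 -9.99987148e-01 -2.04973712e-03  2.04325533e-01]
 [-9.62900942e-01 -5.01813848e-03  2.69808438e-01  4.18459860e-01]
 [-2.69815257e-01  7.22573594e-04 -9.62911837e-01  4.73012708e-01]
 [ 0.00000000e+00  0.00000000e+00  0.00000000e+00  1.00000000e+00]]
```

View pics/c.png

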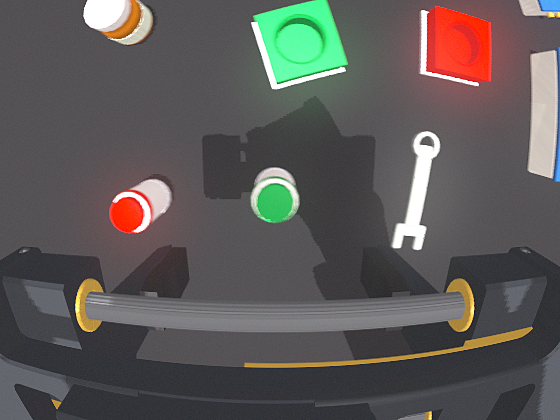

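Wrist view: green cap at (274,200), red cap (130,213), green seat hole (300,40), red hole (462,42).

```bash
cat >> h.py <<'E'
def fray(s,uv,z):
    K,T=s["intrinsics"],s["world_to_cam"]; uv=np.atleast_2d(uv).astype(float)
    a=uv-[K[0,2],K[1,2]]; rr=np.linalg.norm(a,axis=1); th=rr/K[0,0]
    d=np.c_[a/rr[:,None]*np.sin(th)[:,None],np.cos(th)]@T[:3,:3]
    c=-T[:3,:3].T@T[:3,3]
    return c+d*((z-c[2])/d[:,2])[:,None]
def wlook():
    from plant import r,eyes
    s=eyes.snapshot("wrist"); st=r.get_state(); print("tcp",st["tool_pos"].round(4),st["eef_rot"].round(4),"f",st["contact_force"].round(1),st["opening"])
    return s
def wfind(s):
    M=masks(s)
    for c in("red","green"):
        k,l,st,ce=cv2.connectedComponentsWithStats(M[c].astype(np.uint8))
        for i in range(1,k):
            if st[i,4]<300: continue
            m=(l==i).astype(np.uint8); cn=max(cv2.findContours(m,0,1)[0],key=cv2.contourArea)[:,0]
            out=[c,st[i,4]]
            for z in(.08,.09,.035):
                p=fray(s,cn,z); q=(p[:,:2]*1000).astype(np.float32); rc=cv2.minAreaRect(q); ec=cv2.minEnclosingCircle(q)
                out.append((z,np.round(rc[0],1).tolist(),np.round(rc[1],1).tolist(),round(rc[2],1)))
            print(*out,sep="\n  ")
E
python3 -c "
from h import *
wfind(dict(np.load('w.npz')))
wfind(wlook())"
```

```text
red
  4137
  (0.08, [610.3, 40.3], [71.6, 64.7], 87.2)
  (0.09, [607.2, 46.6], [68.9, 62.3], 87.2)
  (0.035, [624.1, 12.0], [83.9, 75.8], 87.2)
red
  864
  (0.08, [450.6, 341.9], [34.4, 34.9], 81.5)
  (0.09, [453.6, 336.8], [33.1, 33.6], 81.5)
  (0.035, [437.0, 365.2], [40.3, 40.8], 81.5)
green
  5257
  (0.08, [597.7, 186.1], [61.6, 62.2], 16.9)
  (0.09, [595.1, 186.9], [59.3, 59.9], 16.9)
  (0.035, [609.4, 182.7], [72.1, 72.9], 16.9)
green
  1055
  (0.08, [461.5, 206.6], [32.8, 28.5], 0.3)
  (0.09, [464.1, 206.5], [31.6, 27.4], 0.3)
  (0.035, [449.8, 206.6], [38.4, 33.4], 0.3)
tcp [0.4595 0.2092 0.1979] [ 1.      0.0041 -0.     -0.0016] f [ 0.1 -0.1 -0.3] 1.0027332135110123
red
  4035
  (0.08, [610.4, 41.2], [71.7, 64.8], 87.3)
  (0.09, [607.3, 47.6], [68.9, 62.3], 87.3)
  (0.035, [624.2, 12.0], [83.9, 75.9], 87.3)
red
  1068
  (0.08, [453.3, 335.1], [38.1, 45.4], 22.1)
  (0.09, [456.3, 330.4], [36.7, 43.7], 22.1)
  (0.035, [440.2, 356.4], [44.7, 53.2], 22.1)
green
  5309
  (0.08, [597.3, 185.4], [61.7, 60.7], 17.0)
  (0.09, [594.7, 186.4], [59.4, 58.4], 17.0)
  (0.035, [608.8, 181.0], [72.3, 71.1], 17.0)
green
  1171
  (0.08, [461.3, 204.6], [32.8, 31.0], 0.7)
  (0.09, [463.9, 204.8], [31.6, 29.9], 0.7)
  (0.035, [449.5, 203.4], [38.4, 36.4], 0.7)
```

move_arm:
  motion:
    - [1, 2, 50, 0, 0, 0, 0]
    - [1, 2, 100, 0, 0, 0, 0]
    - [1, 2, 140, 0, 0, 0, 0]
    - [1, 2, 161, 0, 0, 0, 0]
    - [1, 2, 161, 0, 0, 0, 0]

```text
clock: 2.7
tool_pos: [0.4598, 0.1999, 0.0365]
eef_rot: [1.0, -0.0, -0.002, 0.001]
contact_force: [-0.4, -0.9, 0.1]
opening: 0.996
finger_force: 0.0
```

move_arm:
  motion:
    - [0, 0, 0, 0, 0, 0, 0.4]
    - [0, 0, 0, 0, 0, 0, 0.7]
    - [0, 0, 0, 0, 0, 0, 1]
    - [0, 0, 0, 0, 0, 0, 1]
    - [0, 0, 0, 0, 0, 0, 1]

```text
clock: 3.32
tool_pos: [0.4611, 0.202, 0.038]
eef_rot: [1.0, 0.0, 0.0, -0.0]
contact_force: [0.8, 1.7, 1.4]
opening: 0.457
finger_force: 0.6
```

move_arm:
  motion:
    - [0, 0, 0, 0, 0, 0, 1]
    - [0, 0, 0, 0, 0, 0, 1]
    - [0, 0, 0, 0, 0, 0, 1]

```text
clock: 3.7
tool_pos: [0.4611, 0.202, 0.0379]
eef_rot: [1.0, 0.0, 0.0, -0.0]
contact_force: [-1.1, 2.2, 4.0]
opening: 0.446
finger_force: 20.0
```

move_arm:
  motion:
    - [0, 0, -30, 0, 0, 0, 1]
    - [0, 0, -60, 0, 0, 0, 1]
    - [30, 4, -70, 0, 0, 0, 1]
    - [70, 10, -70, 0, 0, 0, 1]
    - [110, 15, -70, 0, 0, 0, 1]

```text
clock: 4.32
tool_pos: [0.5711, 0.1851, 0.1073]
eef_rot: [1.0, -0.0, -0.001, 0.001]
contact_force: [-0.0, 0.5, -2.2]
opening: 0.45
finger_force: 20.0
```

move_arm:
  motion:
    - [25, 4, 0, 0, 0, 0, 1]
    - [38, 5, 0, 0, 0, 0, 1]
    - [38, 5, 0, 0, 0, 0, 1]
    - [38, 5, 0, 0, 0, 0, 1]
    - [38, 5, 0, 0, 0, 0, 1]

```text
clock: 4.95
tool_pos: [0.6077, 0.1815, 0.1075]
eef_rot: [1.0, 0.0, -0.001, 0.0]
contact_force: [-0.1, -0.2, -1.6]
opening: 0.447
finger_force: 20.0
```

```bash
python3 - <<'E'
from h import *
s=wlook(); wfind(s); cv2.imwrite("pics/d.png",s["frame"][:,:,::-1])
E
```

```text
tcp [0.608  0.1816 0.1076] [ 1.e+00  4.e-04 -5.e-04  1.e-04] f [ 1.2 -0.1 -2.2] 0.44856310208841055
red
  6654
  (0.08, [638.1, 47.8], [68.6, 56.6], 87.3)
  (0.09, [640.5, 55.5], [64.6, 53.3], 87.3)
  (0.035, [627.7, 13.2], [86.5, 71.3], 87.3)
green
  6145
  (0.08, [625.7, 181.1], [57.4, 55.2], 17.0)
  (0.09, [628.7, 181.1], [54.1, 52.0], 17.0)
  (0.035, [612.0, 181.3], [72.4, 69.6], 17.0)
green
  680
  (0.08, [593.4, 181.7], [28.1, 58.6], 4.3)
  (0.09, [598.3, 181.7], [26.4, 55.2], 4.3)
  (0.035, [571.3, 182.1], [35.4, 73.9], 4.3)
green
  2119
  (0.08, [583.2, 180.3], [23.1, 50.0], 0.1)
  (0.09, [588.7, 180.3], [21.7, 47.1], 0.1)
  (0.035, [558.4, 180.2], [29.1, 63.0], 0.1)
green
  733
  (0.08, [540.9, 180.5], [12.1, 44.4], 0.2)
  (0.09, [548.8, 180.5], [11.4, 41.8], 0.2)
  (0.035, [505.0, 180.6], [15.3, 56.0], 0.2)
```

View pics/d.png

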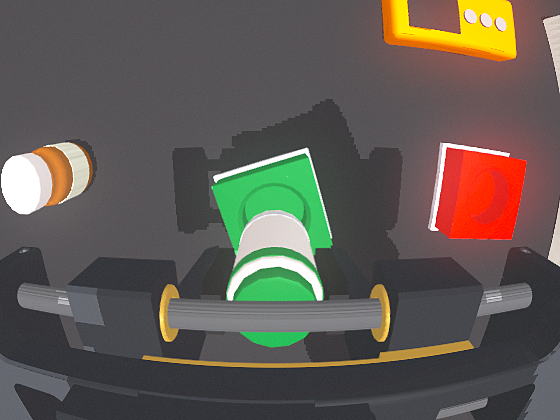

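The filter is held above the green seat, with the hole at about (275,205). Descending.

move_arm:
  motion:
    - [2, 0, 15, 0, 0, 0, 1]
    - [2, 0, 28, 0, 0, 0, 1]
    - [2, 0, 36, 0, 0, 0, 1]
    - [2, 0, 42, 0, 0, 0, 1]
    - [2, 0, 46, 0, 0, 0, 1]

```text
clock: 5.62
tool_pos: [0.6108, 0.1814, 0.0613]
eef_rot: [1.0, 0.0, -0.0, 0.0]
contact_force: [0.1, -0.5, -1.2]
opening: 0.448
finger_force: 20.0
```

move_arm:
  motion:
    - [0, 0, 4, 0, 0, 0, 1]
    - [0, 0, 8, 0, 0, 0, 1]
    - [0, 0, 12, 0, 0, 0, 1]
    - [0, 0, 12, 0, 0, 0, 1]
    - [0, 0, 12, 0, 0, 0, 1]

```text
clock: 6.25
tool_pos: [0.6109, 0.1814, 0.0498]
eef_rot: [1.0, 0.0, 0.0, 0.0]
contact_force: [-0.0, 0.0, -1.2]
opening: 0.45
finger_force: 20.0
```

move_arm:
  motion:
    - [0, 0, 1, 0, 0, 0, 1]
    - [0, 0, 2, 0, 0, 0, 1]
    - [0, 0, 2, 0, 0, 0, 1]
    - [0, 0, 2, 0, 0, 0, 0.3]
    - [0, 0, 2, 0, 0, 0, 0]

```text
clock: 6.88
tool_pos: [0.611, 0.1814, 0.0477]
eef_rot: [1.0, 0.0, 0.0, -0.0]
contact_force: [-0.3, -0.3, 0.0]
opening: 0.647
finger_force: 0.0
```

move_arm:
  motion:
    - [0, 0, 0, 0, 0, 0, 0]
    - [0, 0, 0, 0, 0, 0, 0]
    - [0, 0, -30, 0, 0, 0, 0]
    - [0, 0, -80, 0, 0, 0, 0]
    - [0, 0, -120, 0, 0, 0, 0]

```text
clock: 7.5
tool_pos: [0.6111, 0.1815, 0.1694]
eef_rot: [1.0, 0.0, 0.0, -0.0]
contact_force: [0.2, -1.1, 0.2]
opening: 1.001
finger_force: 0.0
```

move_arm:
  motion:
    - [-50, -50, 0, 0, 0, 0, 0]
    - [-100, -100, 0, 0, 0, 0, 0]
    - [-150, -145, 0, 0, 0, 0, 0]
    - [-161, -161, 0, 0, 0, 0, 0]
    - [-161, -161, 0, 0, 0, 0, 0]

```text
clock: 8.12
tool_pos: [0.4464, 0.3464, 0.1678]
eef_rot: [1.0, 0.004, -0.001, -0.001]
contact_force: [-0.0, 0.2, 0.0]
opening: 1.002
finger_force: 0.0
```

```bash
python3 - <<'E'
from h import *
from plant import eyes
wfind(wlook())
s=eyes.snapshot("scene"); cv2.imwrite("pics/e.png",cv2.resize(s["frame"][180:330,250:450,::-1],None,fx=3,fy=3))
P=cloud(s);m=masks(s)["green"]&(P[...,2]>.07)&(P[...,0]>.5)&(P[...,0]<.7); print(P[m].mean(0),np.percentile(P[m][:,2],[5,50,95]))
E
```

```text
tcp [0.4487 0.3438 0.1678] [ 1.0e+00  1.9e-03 -1.0e-04 -2.0e-04] f [ 0.5 -0.6  0.3] 1.0013313285033554
red
  1491
  (0.08, [607.4, 93.6], [37.3, 66.0], 85.6)
  (0.09, [603.5, 104.4], [35.7, 63.2], 85.6)
  (0.035, [624.9, 44.9], [44.5, 78.8], 85.6)
red
  1502
  (0.08, [450.4, 340.5], [33.3, 31.4], 0.6)
  (0.09, [453.2, 340.7], [31.9, 30.0], 0.6)
  (0.035, [437.5, 339.6], [39.8, 37.5], 0.6)
green
  3229
  (0.08, [594.0, 211.0], [58.8, 73.4], 16.8)
  (0.09, [590.7, 216.8], [56.3, 70.2], 16.8)
  (0.035, [609.0, 185.0], [70.2, 87.6], 16.8)
green
  1097
  (0.08, [613.1, 176.2], [33.5, 40.2], 26.0)
  (0.09, [609.0, 183.5], [32.1, 38.5], 26.0)
  (0.035, [631.8, 143.5], [40.0, 48.0], 26.0)
[0.61316398 0.18393994 0.08893696] [0.07554947 0.09052944 0.09315695]
```

View pics/e.png

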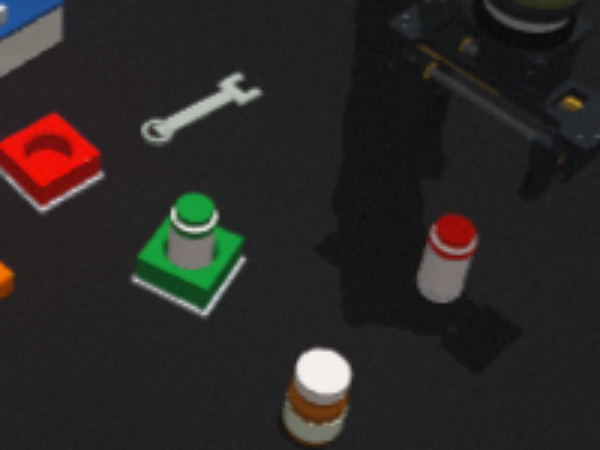

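Green filter is seated (crop pixel 192,225), cap top at about 90 mm. Now the red one.

move_arm:
  motion:
    - [0, 1, 40, 0, 0, 0, 0]
    - [0, 1, 80, 0, 0, 0, 0]
    - [0, 1, 115, 0, 0, 0, 0]
    - [0, 1, 130, 0, 0, 0, 0]
    - [0, 1, 130, 0, 0, 0, 0]

```text
clock: 8.85
tool_pos: [0.4505, 0.3401, 0.0372]
eef_rot: [1.0, -0.001, -0.0, 0.001]
contact_force: [0.2, -0.7, 0.6]
opening: 1.002
finger_force: 0.0
```

move_arm:
  motion:
    - [0, 0, 0, 0, 0, 0, 0.4]
    - [0, 0, 0, 0, 0, 0, 0.7]
    - [0, 0, 0, 0, 0, 0, 1]
    - [0, 0, 0, 0, 0, 0, 1]
    - [0, 0, 0, 0, 0, 0, 1]

```text
clock: 9.48
tool_pos: [0.4498, 0.3415, 0.0378]
eef_rot: [1.0, 0.0, 0.0, -0.0]
contact_force: [-0.1, 2.3, 1.0]
opening: 0.456
finger_force: 1.1
```

move_arm:
  motion:
    - [0, 0, 0, 0, 0, 0, 1]
    - [0, 0, 0, 0, 0, 0, 1]
    - [0, 0, 0, 0, 0, 0, 1]

```text
clock: 9.85
tool_pos: [0.4499, 0.3416, 0.0378]
eef_rot: [1.0, 0.0, 0.0, -0.0]
contact_force: [-0.8, 0.5, 1.6]
opening: 0.445
finger_force: 20.0
```

move_arm:
  motion:
    - [0, 0, -40, 0, 0, 0, 1]
    - [0, 0, -85, 0, 0, 0, 1]
    - [0, 30, -115, 0, 0, 0, 1]
    - [20, 75, -115, 0, 0, 0, 1]
    - [40, 125, -115, 0, 0, 0, 1]

```text
clock: 10.48
tool_pos: [0.49, 0.2157, 0.1529]
eef_rot: [1.0, 0.001, 0.0, -0.0]
contact_force: [0.5, 0.1, -2.1]
opening: 0.449
finger_force: 20.0
```

move_arm:
  motion:
    - [30, 50, 0, 0, 0, 0, 1]
    - [60, 100, 0, 0, 0, 0, 1]
    - [90, 150, 0, 0, 0, 0, 1]
    - [120, 190, 0, 0, 0, 0, 1]
    - [136, 211, 0, 0, 0, 0, 1]

```text
clock: 11.1
tool_pos: [0.6266, 0.001, 0.152]
eef_rot: [1.0, -0.002, -0.0, 0.001]
contact_force: [-0.3, 0.1, -1.6]
opening: 0.445
finger_force: 20.0
```

move_arm:
  motion:
    - [0, 0, 20, 0, 0, 0, 1]
    - [0, 0, 35, 0, 0, 0, 1]
    - [0, 0, 45, 0, 0, 0, 1]
    - [0, 0, 45, 0, 0, 0, 1]
    - [0, 0, 45, 0, 0, 0, 1]

```text
clock: 11.72
tool_pos: [0.6262, 0.0058, 0.1082]
eef_rot: [1.0, 0.0, 0.0, 0.0]
contact_force: [1.0, -0.4, -1.6]
opening: 0.45
finger_force: 20.0
```

```bash
python3 - <<'E'
from h import *
s=wlook(); wfind(s); cv2.imwrite("pics/f.png",s["frame"][:,:,::-1])
E
```

```text
tcp [0.6263 0.0057 0.1083] [1.e+00 3.e-04 6.e-04 0.e+00] f [-0.2 -0.7 -1.7] 0.44667064513715504
red
  449
  (0.08, [744.8, -189.8], [23.1, 20.4], 13.2)
  (0.09, [742.0, -178.6], [21.8, 19.2], 13.2)
  (0.035, [757.4, -240.3], [29.1, 25.7], 13.2)
red
  6044
  (0.08, [644.2, 3.9], [55.9, 55.7], 87.8)
  (0.09, [647.2, 3.9], [52.6, 52.5], 87.8)
  (0.035, [630.6, 3.7], [70.4, 70.2], 87.8)
red
  787
  (0.08, [607.5, 4.0], [60.8, 35.1], 89.4)
  (0.09, [612.6, 4.0], [57.3, 33.1], 89.4)
  (0.035, [584.5, 3.8], [76.7, 44.2], 89.4)
red
  2077
  (0.08, [601.0, 4.5], [22.5, 51.4], 0.1)
  (0.09, [606.5, 4.5], [21.2, 48.5], 0.1)
  (0.035, [576.3, 4.5], [28.4, 64.8], 0.1)
red
  822
  (0.08, [558.1, 4.4], [13.9, 45.3], 0.2)
  (0.09, [566.1, 4.4], [13.1, 42.6], 0.2)
  (0.035, [522.2, 4.4], [17.6, 57.0], 0.2)
green
  4046
  (0.08, [628.1, 144.4], [55.5, 85.7], 17.7)
  (0.09, [632.0, 136.3], [52.3, 80.7], 17.7)
  (0.035, [610.4, 180.7], [69.9, 107.9], 17.7)
green
  328
  (0.08, [616.3, 181.4], [38.7, 22.5], 64.5)
  (0.09, [620.9, 171.1], [36.4, 21.2], 64.5)
  (0.035, [595.5, 227.3], [48.7, 28.4], 64.5)
```

View pics/f.png

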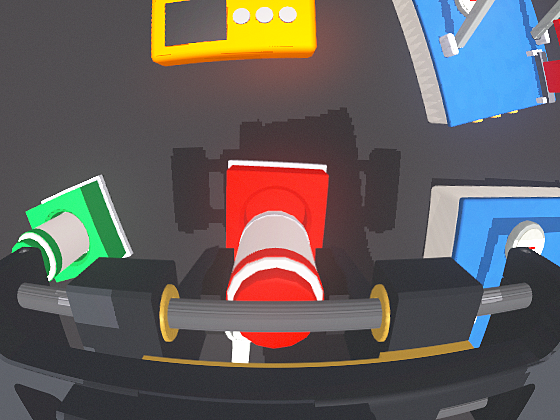

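Red filter held over the red seat, hole at (277,205), aligned. Descending.

move_arm:
  motion:
    - [1.5, 1, 15, 0, 0, 0, 1]
    - [1.5, 1, 28, 0, 0, 0, 1]
    - [1.5, 1, 36, 0, 0, 0, 1]
    - [1.5, 1, 42, 0, 0, 0, 1]
    - [1.5, 1, 46, 0, 0, 0, 1]

```text
clock: 12.4
tool_pos: [0.6273, 0.0044, 0.0613]
eef_rot: [1.0, 0.0, -0.0, 0.0]
contact_force: [-0.2, -0.3, -2.2]
opening: 0.448
finger_force: 20.0
```

move_arm:
  motion:
    - [0, 0, 4, 0, 0, 0, 1]
    - [0, 0, 8, 0, 0, 0, 1]
    - [0, 0, 12, 0, 0, 0, 1]
    - [0, 0, 14, 0, 0, 0, 1]
    - [0, 0, 14, 0, 0, 0, 1]

```text
clock: 13.02
tool_pos: [0.6275, 0.0044, 0.0479]
eef_rot: [1.0, 0.0, 0.0, 0.0]
contact_force: [-0.3, -0.4, -0.9]
opening: 0.447
finger_force: 20.0
```

move_arm:
  motion:
    - [0, 0, 0, 0, 0, 0, 0.4]
    - [0, 0, 0, 0, 0, 0, 0]
    - [0, 0, 0, 0, 0, 0, 0]
    - [0, 0, 0, 0, 0, 0, 0]
    - [0, 0, 0, 0, 0, 0, 0]

```text
clock: 13.65
tool_pos: [0.6274, 0.0044, 0.0477]
eef_rot: [1.0, 0.0, 0.0, 0.0]
contact_force: [0.8, -0.3, 0.7]
opening: 0.985
finger_force: 0.0
```

move_arm:
  motion:
    - [0, 0, -40, 0, 0, 0, 0]
    - [0, 0, -80, 0, 0, 0, 0]
    - [0, 0, -122, 0, 0, 0, 0]
    - [-50, 0, -122, 0, 0, 0, 0.6]
    - [-107, 0, -122, 0, 0, 0, 1]

```text
clock: 14.28
tool_pos: [0.5201, 0.0045, 0.1704]
eef_rot: [1.0, -0.0, 0.001, -0.0]
contact_force: [-0.4, 0.3, -1.0]
opening: 0.796
finger_force: 0.0
```

move_arm:
  motion:
    - [0, 50, 0, 0, 0, 0, 1]
    - [0, 110, 0, 0, 0, 0, 1]
    - [0, 170, 0, 0, 0, 0, 1]
    - [0, 220, 0, 0, 0, 0, 1]
    - [0, 229, 0, 0, 0, 0, 1]

```text
clock: 14.9
tool_pos: [0.5193, -0.2299, 0.1697]
eef_rot: [1.0, -0.004, 0.0, 0.001]
contact_force: [0.4, 0.5, -0.3]
opening: 0.229
finger_force: 0.0
```

```bash
python3 - <<'E'
from h import *
from plant import eyes
s=wlook(); cv2.imwrite("pics/g.png",s["frame"][:,:,::-1])
s=eyes.snapshot("scene"); P=cloud(s);M=masks(s)
for c,cond in (("green",P[...,1]>.1),("red",abs(P[...,1])<.06)):
    m=M[c]&(P[...,2]>.07)&(P[...,0]>.5)&(P[...,0]<.7)&cond; print(c,P[m].mean(0),np.percentile(P[m][:,2],95))
m=M["red"]&(P[...,1]<-.24)&(P[...,2]>.06)&(P[...,0]<.6); q=P[m]
for a in range(70,150,10):
    k=q[abs(q[:,2]*1000-a)<5]; print(a,len(k),k.mean(0).round(4) if len(k) else "", k.min(0).round(3) if len(k) else "",k.max(0).round(3) if len(k) else "")
E
```

```text
tcp [ 0.5197 -0.2284  0.1697] [ 1.     -0.0026  0.      0.001 ] f [-0.8 -0.5 -0.7] 0.18444517573740263
green [0.61307221 0.18375255 0.0887396 ] 0.09289684951525304
red [0.63030375 0.00902779 0.08724205] 0.09351784771596666
70 1 [ 0.5089 -0.2748  0.0749] [ 0.509 -0.275  0.075] [ 0.509 -0.275  0.075]
80 11 [ 0.5145 -0.2729  0.082 ] [ 0.506 -0.277  0.078] [ 0.523 -0.271  0.085]
90 15 [ 0.5151 -0.2738  0.0903] [ 0.5   -0.279  0.085] [ 0.529 -0.269  0.094]
100 25 [ 0.5212 -0.2741  0.1004] [ 0.505 -0.278  0.095] [ 0.537 -0.269  0.105]
110 24 [ 0.5284 -0.2741  0.1108] [ 0.508 -0.278  0.105] [ 0.577 -0.271  0.115]
120 43 [ 0.5386 -0.2744  0.1198] [ 0.507 -0.283  0.115] [ 0.584 -0.269  0.124]
130 28 [ 0.524 -0.275  0.13 ] [ 0.504 -0.282  0.126] [ 0.539 -0.269  0.135]
140 27 [ 0.5226 -0.2759  0.1393] [ 0.503 -0.282  0.135] [ 0.54  -0.272  0.145]
```

View pics/g.png

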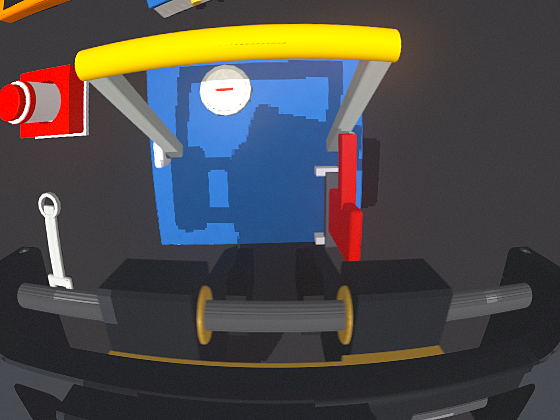

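Both filters are seated. The red catch paddle (345,235) stands right (-y) of the fingers, and the space at its inner side is free. Descending and pushing.

move_arm:
  motion:
    - [1, 0, 0, 0, 0, 0, 1]
    - [1, 0, 20, 0, 0, 0, 1]
    - [1, 0, 40, 0, 0, 0, 1]
    - [1, 0, 60, 0, 0, 0, 1]
    - [1, 0, 65, 0, 0, 0, 1]

```text
clock: 15.62
tool_pos: [0.5212, -0.2221, 0.1038]
eef_rot: [1.0, 0.002, -0.001, -0.001]
contact_force: [-0.8, -0.3, 0.5]
opening: 0.006
finger_force: 0.0
```

move_arm:
  motion:
    - [0, 15, 0, 0, 0, 0, 1]
    - [0, 28, 0, 0, 0, 0, 1]
    - [0, 38, 0, 0, 0, 0, 1]
    - [0, 48, 0, 0, 0, 0, 1]
    - [0, 58, 0, 0, 0, 0, 1]

```text
clock: 16.25
tool_pos: [0.5213, -0.2822, 0.1047]
eef_rot: [1.0, 0.0, -0.0, -0.001]
contact_force: [0.1, 3.4, -0.3]
opening: 0.006
finger_force: 1.4
```

move_arm:
  motion:
    - [0, 8, 2, 0, 0, 0, 1]
    - [0, 15, 6, 0, 0, 0, 1]
    - [0, 20, 12, 0, 0, 0, 1]
    - [0, 23, 18, 0, 0, 0, 1]
    - [0, 24, 22, 0, 0, 0, 1]

```text
clock: 16.88
tool_pos: [0.5215, -0.3076, 0.0824]
eef_rot: [1.0, -0.0, 0.0, 0.001]
contact_force: [0.6, 0.3, 1.3]
opening: 0.007
finger_force: 1.2
```

```bash
python3 - <<'E'
from h import *
from plant import eyes
s=wlook()
for n in("scene","top"):
    s=eyes.snapshot(n); P=cloud(s);M=masks(s)
    m=M["red"]&(P[...,1]<-.22)&(P[...,2]>.04)&(P[...,0]<.6); q=P[m]
    for y in range(-350,-250,10):
        k=q[abs(q[:,1]*1000-y)<5]
        if len(k): print(n,y,len(k),k.mean(0).round(4),k.max(0).round(3))
    if n=="scene": cv2.imwrite("pics/h.png",cv2.resize(s["frame"][110:250,150:330,::-1],None,fx=4,fy=4))
E
```

```text
tcp [ 0.5215 -0.3077  0.0821] [ 1.e+00 -2.e-04  1.e-04  7.e-04] f [-0.1  0.5  0.2] 0.004270881654279425
scene -340 3 [ 0.5252 -0.34    0.0877] [ 0.528 -0.337  0.088]
scene -330 1 [ 0.5294 -0.3257  0.1001] [ 0.529 -0.326  0.1  ]
scene -320 19 [ 0.5649 -0.3192  0.0829] [ 0.582 -0.315  0.103]
scene -310 8 [ 0.5696 -0.3138  0.0821] [ 0.587 -0.312  0.086]
scene -300 10 [ 0.5113 -0.2991  0.0779] [ 0.519 -0.295  0.081]
scene -290 10 [ 0.5136 -0.2911  0.0791] [ 0.526 -0.288  0.09 ]
scene -280 4 [ 0.5347 -0.2814  0.0887] [ 0.597 -0.279  0.119]
top -320 21 [ 0.5722 -0.3188  0.083 ] [ 0.58  -0.316  0.088]
top -310 7 [ 0.5723 -0.3142  0.0813] [ 0.58  -0.314  0.083]
top -290 25 [ 0.5207 -0.2878  0.075 ] [ 0.534 -0.285  0.08 ]
top -280 23 [ 0.5211 -0.283   0.0752] [ 0.536 -0.281  0.083]
top -270 1 [ 0.5537 -0.2682  0.2289] [ 0.554 -0.268  0.229]
top -260 10 [ 0.5197 -0.2608  0.1839] [ 0.531 -0.26   0.186]
```

View pics/h.png

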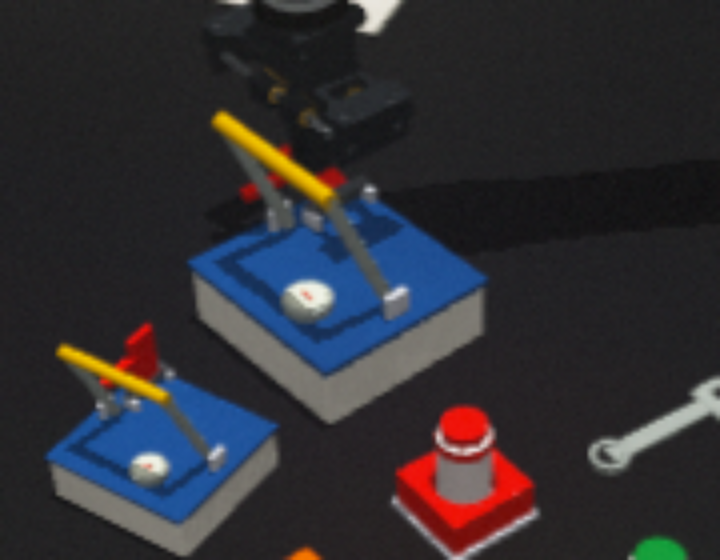

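The paddle lies nearly flat outwards (crop pixel 265,185); the lever is still at rest. I'll press it a bit further.

move_arm:
  motion:
    - [0, 3, 2, 0, 0, 0, 1]
    - [0, 5, 4, 0, 0, 0, 1]
    - [0, 6, 6, 0, 0, 0, 1]
    - [0, 6, 8, 0, 0, 0, 1]
    - [0, 6, 8, 0, 0, 0, 1]

```text
clock: 17.65
tool_pos: [0.5216, -0.3123, 0.077]
eef_rot: [1.0, 0.0, 0.0, 0.0]
contact_force: [-3.6, 4.5, 18.7]
opening: 0.001
finger_force: 9.7
```

move_arm:
  motion:
    - [0, 0, -60, 0, 0, 0, 1]
    - [0, 0, -120, 0, 0, 0, 1]
    - [0, 0, -180, 0, 0, 0, 1]
    - [0, 0, -198, 0, 0, 0, 1]
    - [0, 0, -198, 0, 0, 0, 0]

```text
clock: 18.27
tool_pos: [0.522, -0.3136, 0.2742]
eef_rot: [1.0, -0.0, 0.001, 0.001]
contact_force: [-0.7, -0.1, -0.6]
opening: 0.09
finger_force: 0.0
```

```bash
python3 - <<'E'
from h import *
from plant import eyes,r
print(r.get_state()["q"].round(3))
for n in("scene","top"):
    s=eyes.snapshot(n); P=cloud(s);M=masks(s)
    m=M["red"]&(P[...,1]<-.22)&(P[...,2]>.04)&(P[...,2]<.13)&(P[...,0]<.6); q=P[m]
    for y in range(-350,-250,10):
        k=q[abs(q[:,1]*1000-y)<5]
        if len(k): print(n,y,len(k),k.mean(0).round(4),k.max(0).round(3))
    m=M["yellow"]&(P[...,1]<-.1)&(P[...,2]>.18)&(P[...,0]<.7); q=P[m]
    if len(q): print(n,"bar",q.mean(0).round(4),q.min(0).round(4),q.max(0).round(4),np.polyfit(q[:,1],q[:,0],1).round(3))
E
```

```text
[ 0.565  0.625 -0.176  1.578  0.128  0.946 -1.224]
scene -350 1 [ 0.5079 -0.3458  0.0791] [ 0.508 -0.346  0.079]
scene -340 9 [ 0.5136 -0.34    0.0786] [ 0.519 -0.337  0.082]
scene -330 9 [ 0.5127 -0.3296  0.079 ] [ 0.521 -0.325  0.082]
scene -320 35 [ 0.5528 -0.3186  0.0763] [ 0.585 -0.315  0.082]
scene -310 12 [ 0.5381 -0.3124  0.0778] [ 0.584 -0.308  0.082]
scene -300 10 [ 0.5131 -0.3006  0.0767] [ 0.52  -0.296  0.08 ]
scene -290 8 [ 0.5108 -0.2895  0.0765] [ 0.517 -0.285  0.078]
scene -280 4 [ 0.5532 -0.2812  0.0949] [ 0.596 -0.28   0.118]
scene bar [ 0.6155 -0.2196  0.2122] [ 0.5371 -0.341   0.1817] [ 0.6308 -0.146   0.3674] [0.287 0.678]
top -320 9 [ 0.5787 -0.3194  0.076 ] [ 0.581 -0.316  0.079]
top -310 6 [ 0.5414 -0.3082  0.0737] [ 0.58  -0.305  0.075]
top -300 55 [ 0.5204 -0.3003  0.0753] [ 0.537 -0.295  0.079]
top -290 59 [ 0.5188 -0.2902  0.0739] [ 0.536 -0.285  0.078]
top -280 15 [ 0.5211 -0.2831  0.0752] [ 0.536 -0.281  0.079]
top bar [ 0.6156 -0.2139  0.1987] [ 0.4923 -0.2784  0.1867] [ 0.625  -0.1481  0.3579] [0.085 0.634]
```

The catch lies flat. Next I go above the bar with a quarter turn.

move_arm:
  motion:
    - [20, -20, 0, 0, 0, -10, 0]
    - [40, -40, 0, 0, 0, -20, 0]
    - [60, -60, 0, 0, 0, -30, 0]
    - [80, -80, 0, 0, 0, -40, 0]
    - [98, -100, 0, 0, 0, -50, 0]

```text
clock: 19.0
tool_pos: [0.619, -0.2118, 0.2702]
eef_rot: [0.905, 0.425, -0.002, -0.001]
contact_force: [-0.6, -0.7, -0.8]
opening: 0.755
finger_force: 0.0
```

move_arm:
  motion:
    - [0, 0, 0, 0, 0, -10, 0]
    - [0, 0, 0, 0, 0, -20, 0]
    - [0, 0, 0, 0, 0, -30, 0]
    - [0, 0, 0, 0, 0, -41, 0]
    - [0, 0, 0, 0, 0, -41, 0]

```text
clock: 19.62
tool_pos: [0.6185, -0.2126, 0.2705]
eef_rot: [0.701, 0.713, -0.001, -0.002]
contact_force: [0.4, -0.6, -0.4]
opening: 1.0
finger_force: 0.0
```

```bash
python3 - <<'E'
from h import *
s=wlook()
cv2.imwrite("pics/i.png",s["frame"][:,:,::-1])
m=masks(s)["yellow"].astype(np.uint8); k,l,st,ce=cv2.connectedComponentsWithStats(m)
for i in range(1,k):
    if st[i,4]>300:
        p=fray(s,np.argwhere(l==i)[:,::-1],.19); print(st[i],p.mean(0).round(4),p.min(0).round(4),p.max(0).round(4))
E
```

```text
tcp [ 0.6187 -0.2126  0.2709] [ 7.019e-01  7.123e-01 -5.000e-04 -1.400e-03] f [-0.6  0.2 -0.5] 1.000004612841323
[453  96  24  92 877] [ 0.7671 -0.1498  0.19  ] [ 0.7525 -0.1858  0.19  ] [ 0.7821 -0.1148  0.19  ]
[ 266  129   21  172 3179] [ 0.6205 -0.2113  0.19  ] [ 0.6124 -0.2826  0.19  ] [ 0.6288 -0.1497  0.19  ]
[ 75 279  28  53 746] [ 0.4448 -0.3028  0.19  ] [ 0.4282 -0.3345  0.19  ] [ 0.468  -0.2734  0.19  ]
[446 278  29  54 744] [ 0.7955 -0.2963  0.19  ] [ 0.7718 -0.3275  0.19  ] [ 0.8126 -0.2671  0.19  ]
[ 244  327  289   41 1525] [ 0.7566 -0.3502  0.19  ] [ 0.5937 -0.3574  0.19  ] [ 0.9139 -0.3389  0.19  ]
```

View pics/i.png

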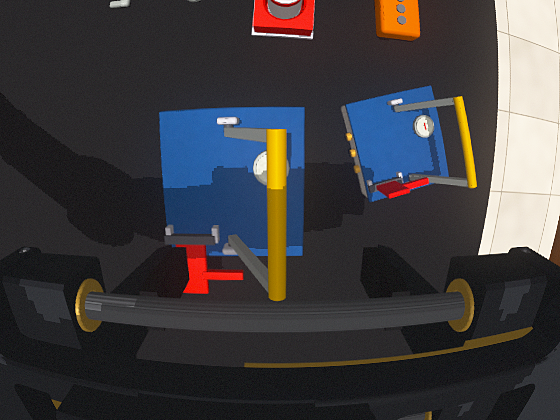

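The bar (277,215) is midway between the fingers, and the catch lies flat at (200,270). Going down to pinch.

move_arm:
  motion:
    - [0, 2, 30, 0, 0, 0, 0]
    - [0, 2, 60, 0, 0, 0, 0]
    - [0, 2, 85, 0, 0, 0, 0]
    - [0, 2, 99, 0, 0, 0, 0]
    - [0, 2, 99, 0, 0, 0, 0.4]

```text
clock: 20.3
tool_pos: [0.6208, -0.2124, 0.1726]
eef_rot: [0.701, 0.713, -0.001, -0.001]
contact_force: [-0.8, -0.7, 0.3]
opening: 0.911
finger_force: 0.0
```

move_arm:
  motion:
    - [0, 0, 0, 0, 0, 0, 1]
    - [0, 0, 0, 0, 0, 0, 1]
    - [0, 0, 0, 0, 0, 0, 1]
    - [0, 0, 0, 0, 0, 0, 1]
    - [0, 0, 0, 0, 0, 0, 1]
  newtons: 25

```text
clock: 20.92
tool_pos: [0.6214, -0.2126, 0.1738]
eef_rot: [0.701, 0.713, 0.0, 0.0]
contact_force: [0.7, -0.1, 0.6]
opening: 0.344
finger_force: 0.0
```

move_arm:
  motion:
    - [0, 0, 0, 0, 0, 0, 1]
    - [0, 0, 0, 0, 0, 0, 1]
    - [0, 0, 0, 0, 0, 0, 1]
    - [0, 0, 0, 0, 0, 0, 1]

```text
clock: 21.42
tool_pos: [0.6199, -0.2126, 0.1735]
eef_rot: [0.701, 0.713, -0.001, -0.001]
contact_force: [-5.8, -0.1, 3.1]
opening: 0.148
finger_force: 25.0
```

move_arm:
  motion:
    - [0, -12, -4.5, 0, 0, 0, 1]
    - [0, -25, -8, 0, 0, 0, 1]
    - [0, -38, -10, 0, 0, 0, 1]
    - [0, -51, -10, 0, 0, 0, 1]
    - [0, -64, -10, 0, 0, 0, 1]

```text
clock: 22.05
tool_pos: [0.563, -0.2138, 0.1864]
eef_rot: [0.701, 0.713, 0.005, 0.005]
contact_force: [9.0, -1.4, -0.5]
opening: 0.153
finger_force: 25.0
```

move_arm:
  motion:
    - [0, -13, 2, 0, 0, 0, 1]
    - [0, -25, 5.5, 0, 0, 0, 1]
    - [0, -37, 10, 0, 0, 0, 1]
    - [0, -43, 12, 0, 0, 0, 1]
    - [0, -43, 12, 0, 0, 0, 1]

```text
clock: 22.68
tool_pos: [0.5211, -0.2147, 0.1761]
eef_rot: [0.701, 0.713, 0.005, 0.007]
contact_force: [6.2, -1.2, 12.2]
opening: 0.15
finger_force: 25.0
```

```bash
python3 - <<'E'
from h import *
from plant import eyes,r
st=r.get_state();print({k:np.round(st[k],4) for k in("tool_pos","contact_force","opening","finger_force")})
for n in("scene","top"):
    s=eyes.snapshot(n); P=cloud(s);M=masks(s)
    m=M["yellow"]&(P[...,1]<-.14)&(P[...,1]>-.285)&(P[...,2]>.17)&(P[...,2]<.215)&(P[...,0]<.7); q=P[m]
    print(n,len(q),np.median(q,0).round(4))
    m=M["red"]&(P[...,1]<-.24)&(P[...,2]>.04)&(P[...,0]<.56); print(np.percentile(P[m],[5,50,95],axis=0).round(3))
    for c,cond in (("green",P[...,1]>.1),("red",abs(P[...,1])<.06)):
        m=M[c]&(P[...,2]>.07)&(P[...,0]>.5)&(P[...,0]<.7)&cond; print(c,P[m].mean(0),np.percentile(P[m][:,2],95))
E
```

```text
{'tool_pos': array([ 0.5211, -0.2147,  0.1761]), 'contact_force': array([ 6.2449, -1.1869, 12.1731]), 'opening': np.float64(0.1496), 'finger_force': np.float64(25.0146)}
scene 102 [ 0.5248 -0.1849  0.196 ]
[[ 0.508 -0.34   0.072]
 [ 0.529 -0.314  0.078]
 [ 0.558 -0.284  0.082]]
green [0.61318824 0.18384535 0.0887807 ] 0.09359721206678609
red [0.63017864 0.00865338 0.08671807] 0.09327466210493222
top 124 [ 0.5197 -0.1755  0.1958]Traceback (most recent call last):
  File "<stdin>", line 8, in <module>
    return _quantile_unchecked(
        a, q, axis, out, overwrite_input, method, keepdims, weights)
    return _ureduce(a,
                    func=_quantile_ureduce_func,
    ...<5 lines>...
                    overwrite_input=overwrite_input,
                    method=method)
    r = func(a, **kwargs)
    result = _quantile(arr,
                       quantiles=q,
    ...<2 lines>...
                       out=out,
                       weights=wgt)
    slices_having_nans = np.isnan(arr[-1, ...])
                                  ~~~^^^^^^^^^
IndexError: index -1 is out of bounds for axis 0 with size 0
```

move_arm:
  motion:
    - [0, -3, 0, 0, 0, 0, 1]
    - [0, -6, 0, 0, 0, 0, 1]
    - [0, -8, 0, 0, 0, 0, 1]
    - [0, -8, 0, 0, 0, 0, 1]
    - [0, -8, 0, 0, 0, 0, 1]

```text
clock: 23.4
tool_pos: [0.5151, -0.2147, 0.1742]
eef_rot: [0.701, 0.713, 0.007, 0.007]
contact_force: [15.0, -2.3, -7.1]
opening: 0.153
finger_force: 25.0
```

move_arm:
  motion:
    - [0, 0, 0, 0, 0, 0, 1]
    - [0, 0, 0, 0, 0, 0, 1]
    - [0, 0, 0, 0, 0, 0, 1]
    - [0, 0, 0, 0, 0, 0, 1]
    - [0, 0, 0, 0, 0, 0, 1]

```text
clock: 24.02
tool_pos: [0.5151, -0.2147, 0.1742]
eef_rot: [0.701, 0.713, 0.007, 0.007]
contact_force: [15.2, -1.9, -7.5]
opening: 0.149
finger_force: 25.0
```

```bash
python3 -c "
from plant import finish_job
print(finish_job())"
```

```text
the job is handed in; nothing more can be done
None
```

I handed the job in at about 24 s with both filters fully down in their seats and let go, the catch flat outwards, and the lever held at about 0.83 of 0.85 rad in a 25 N grip. The system gave no verdict, and I planned the moves clear of the spanner, jar and leak meter but did not measure them again at the end.

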